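Sort two tea caddies and hold the sprung height gauge over the good one

ROBOT

A 6-joint arm with a two-finger parallel gripper is mounted at the origin on the work surface. World frame = base frame: x ahead of the robot, y to its left, z up, the work surface at z = 0. Lengths are in m, angles in rad, forces in N, time in s.
With the tool pointing down it reaches from about 0.35 to 0.975 m from the base axis. Payload 4.9 kg.
Tool frame: the origin (TCP) lies midway between the tips of the shut fingers; the grasp point (between the pads) lies 19 mm behind it; z points along the fingers, y is the line along which they close (so a half turn about z gives the same grasp; the last joint's range is limited). The gripper opens to 85 mm and grips with 20 to 120 N. Pads are 22 mm wide; open, the fingers measure 114 mm over their backs; the gripper's body (76 mm by 85 mm) begins 54 mm behind the grasp point. The pads swing forward as they close: fully open they stand 13 mm farther back than shut.
Start: joints at [1.035, 0.053, 1.613, -0, 1.476, -0.119], TCP at [0.253, 0.571, 0.231] pointing down, gripper open.
Joint ranges: [-3.01, 3.01], [-1.01, 2.22], [0.06, 2.58], [-1.02, 4.17], [0.09, 2.62], [-3.14, 3.14]. Speed limits (rad/s): [2.57, 2.57, 3.14, 3.14, 3.14, 3.14].

INTERFACE

Orientations are given as a rotation vector (axis times angle).
In Python, from station import ctrl gives the robot as it stands. The module is installed in compiled form; this text tells all that it offers.
- The arm moves only by the shell command python3 -m handwheel 'ROWS' [OPENING] [FORCE]. ROWS is JSON, a list of rows, each a list of 2 entries, a list of its own where there are three numbers: the shift along the tool's x, y, z in cm, then the turn, a rotation vector about the tool's x, y, z in rad. In form: [[[tx, ty, tz], [ax, ay, az]], ...]. A call has 1 to 5 rows; each row is the pose to reach, as a shift and turn from the pose commanded when the call began, along the tool's axes at that moment; what a row does not reach only later rows make up. A row lasts 1/8 s, in which the tool goes at most 62.5 mm and 10.7 degrees, less where a joint would pass 70% of its speed; a pose out of reach is approached as far as the arm can. A call with a gripper value outside its range is refused whole. OPENING is the gripper's target within -1 to 1 (shut at 1, half-way at 0, fully open at -1), set as the call begins (- or left out, the last holds). The fingers move at their own pace and stop on an object; FORCE is the grip in N (left out, the last holds). Time passes only in rows, so rows that repeat a pose let the fingers close. It gives the time, the measured TCP pose, the force, the opening and the grip force at its end, in the units of the state.
- ctrl.get_obs(): the state, without advancing time (a new reading comes with each control period).
- ctrl.get_image(name): name is "scene" or "side" or "wrist"; returns the picture (480x640x3 uint8, blue, green, red); there is no depth.
- ctrl.calibration(name): a dict with "fx", "fy", "cx", "cy" (pixels), "R" (3x3) and "t" (3): a world point X has camera coordinates R X + t. Camera axes: x right, y down, z forward; pixel columns grow to the right and rows downward; lengths in m; the calibration is good to about 2 mm. The wrist camera is an equidistant fisheye: a pixel r from the principal point sees the ray r / f radians off the axis. A picture is of the moment at which its call begins: read the wrist's pose just before it. calibration takes no time and is no camera call; for the wrist camera it gives the pose at the moment of the call.
- ctrl.finish_job(): hands the job in; it is judged then, once.
Trained networks look in the newest picture that a camera, given by its name, has taken for a name from the list of things; names that differ only in an ending like _2 or _b are one class to them, and where a whole thing is asked for, a point or a joint stands for the part that bears it (a point fixed in the world has none). Each returns a list of dicts, best first, with "score" (0 to 1); they miss things now and then, are a little off and sometimes report something else, mostly with a low value. They report only what shows in the picture. A call takes as long as a camera call. They do not tell look-alikes from the thing itself.
- ctrl.look_for(camera, query): "position" ([column, row] in pixels, amid what is visible of it).
- ctrl.landmark_of(camera, query): "position" ([column, row] in pixels: a listed point, or the origin of a listed thing).
The state is a dict: "t": time; "q": joint angles; "dq": joint speeds; "effort": joint torques, N m; "tool_pos": TCP position; "tool_rot": TCP orientation; "contact_force": force on the tool from outside, world axes, zero at the start; "wrist_torque": the same for the moment, N m; "opening": finger opening in m; "grip_force": force on a finger pad.
Only numpy, scipy, OpenCV 4.12 (cv2) and the standard library are available. Lean on these libraries where they do the work, as an engineer would, in place of code of your own. Each camera call takes 0.05 s, during which the arm holds its last target. There are 200 camera calls.

TASK

Sort the two tin tea caddies by the tag on their lids: stand the one with the ring tag in the round nest of the height-gauge jig and the one with the cross tag in the square wooden reject tray, both upright, never tipping one over. Then take the handle of the jig's sprung gauge arm, swing it against its spring over the ring caddy all the way to its stop, and finish while still holding it there. Leave the hammer, the loose sleeve and the matchbox where they are.

Things in the scene. Friction and masses are not known exactly. Their poses are not given: they have to be found in the camera images.
- caddy_ring: the good tea caddy: closed bright tin cylinder, 52 mm in diameter, 66 mm high, 0.08 to 0.17 kg, standing on the bench; its lid carries a flat dark steel tag shaped like a ring (41 mm outside, 29 mm inside, standing 3.5 mm above the lid). Origin: centre of its underside; z up along its axis.
- caddy_cross: the reject tea caddy: the same tin cylinder (52 mm in diameter, 66 mm high, 0.08 to 0.17 kg), but the dark steel tag on its lid is a cross of two bars, each 44 x 8 mm, standing 3.5 mm above the lid. Origin: centre of its underside; z up along its axis. The two caddies may stand either way round.
- gauge_jig: fixed height-gauge jig: green plate 130 mm (its x) by 215 mm (its y, -57 to +158), 6 mm thick. Origin: under the centre of its round nest, on the bench; axes along the plate's sides, yaw within 0.25 rad of the world's. On it at (0, 110) mm a pivot body, 30 mm across, 76 mm high, and at (14.5, 60) mm a stop post, 12 mm across, top 92 mm above the bench.
- gauge_nest (a point): centre of the round nest's floor, 6 mm above the bench; the nest is a low ring, 66 mm inside, 78 mm outside, its rim 12 mm above this floor. A caddy set down here stands with its origin at this point; axes as the jig's.
- gauge_pivot (a point): point on the gauge arm's vertical hinge axis, 86 mm above the bench, 110 mm from the nest centre along the jig's +y. The arm is a level steel bar 16 mm wide, 82 to 90 mm above the bench, reaching 185 mm from this axis, with a blade 36 mm wide at 85 to 135 mm. It clears the tag of a caddy that stands flat in the nest by 6 mm.
- gauge_arm (a joint): angle of the sprung gauge arm, rad. 0 = rest: it points 1.2 rad away from the nest, on the jig's -x side (toward the robot). Grows counter-clockwise seen from above. 1.2 = its stop: it points from the pivot along the jig's -y, right over the nest; 1.13 or more counts as the stop. The spring always drives it back to 0: 0.3 N m at rest, 1.0 N m at the stop (6 N at the handle).
- gauge_handle (a point): middle of the gauge arm's upright round wooden handle, 16 mm in diameter, standing on the bar from 90 to 140 mm above the bench, 175 mm from the hinge axis; this point is 115 mm above the bench and moves with the arm. Its x axis points along the arm away from the pivot.
- reject_tray: fixed square tray of light wood, the reject nest: 86 x 86 mm outside, walls 8 mm thick and 20 mm high, open on top, 70 x 70 mm inside. Origin: centre of its underside on the bench; x and y along its sides.
- reject_nest (a point): centre of the reject tray's inner floor, 8 mm above the bench; the walls rise 12 mm above it. A caddy set down here stands with its origin at this point.
- hammer: bystander: wooden-handled hammer 240 mm long lying on the bench at the robot's right; origin under its middle. Not to be moved.
- sleeve: bystander: open tin sleeve 60 mm in diameter, 45 mm high, standing on the robot's left, toward it from the jig; origin centre of its underside. Not to be moved.
- matchbox: bystander: cardboard box 56 x 36 x 18 mm on the far side; origin centre of its underside. Not to be moved.
Mind the look-alikes: they are no part of the job. Leave any red or yellow look-alike of the caddy_cross alone. Leave any red look-alike of the caddy_ring alone.

How it is judged:
On the way, in this order (a step that is already met when the one before it is completed fails the run):
1. both caddies stand in their nests, let go, with the gauge arm still at rest (horizontal distance between caddy_ring and gauge_nest below 0.01 m and z of caddy_ring in the frame of gauge_nest between -0.004 and 0.005 m and angle between each of caddy_ring, caddy_cross's own z axis and vertical below 0.1 rad and horizontal distance between caddy_cross and reject_nest below 0.017 m and z of caddy_cross in the frame of reject_nest between -0.004 and 0.005 m and contact force between the fingers and caddy_ring below 0.2 N and contact force between the fingers and caddy_cross below 0.2 N and value of joint gauge_arm below 0.2 rad), for 0.2 s.
2. the gauge arm is held at its stop (value of joint gauge_arm above 1.13 rad and contact force between the fingers and gauge_arm above 2 N), for 0.2 s.
At the end, for the whole second after the job is handed in: Ring caddy upright on the round nest's floor within 10 mm of its centre; cross caddy upright on the reject tray's floor within 17 mm; both within 0.1 rad, on the floor within 5 mm, not touched by the fingers; gauge arm at 1.13 rad or more, held by the fingers with over 2 N (all of step 2 and horizontal distance between caddy_ring and gauge_nest below 0.01 m and z of caddy_ring in the frame of gauge_nest between -0.004 and 0.005 m and angle between each of caddy_ring, caddy_cross's own z axis and vertical below 0.1 rad and horizontal distance between caddy_cross and reject_nest below 0.017 m and z of caddy_cross in the frame of reject_nest between -0.004 and 0.005 m and contact force between the fingers and caddy_ring below 0.2 N and contact force between the fingers and caddy_cross below 0.2 N); the arm keeps its last pose, push and grip.
It fails at once if a caddy is tipped over (angle between any of caddy_ring, caddy_cross's own z axis and vertical above 0.7 rad).
It fails at once if a bystander is moved more than 30 mm (distance of any of hammer, sleeve, matchbox from where it was at the start of the episode above 0.03 m).
It also fails if it takes over 70 s, if anything falls off the work surface, if the arm or the gripper's body presses on something with over 40 N, if the wrist force passes 120 N, or if a joint passes its speed limit or range.

## Working session

There is one attempt and no reset: what is moved stays moved. The work goes in short steps, Python scripts to look and compute and a shell command to move; the robot and the scene stay as the last step left them, time stands still between calls to the robot, and variables do not carry over. Pictures are saved under pics/ and viewed, at most 13 in all, crops included, and the job is handed in when it is done.

```bash
mkdir -p pics; cat > h.py <<'E'
import numpy as np, cv2
from scipy.spatial.transform import Rotation as Ro
from station import ctrl
def cal(n):
    c=ctrl.calibration(n); return c,np.array(c["R"]),np.array(c["t"])
def ray(n,p):
    c,R,t=cal(n); x=(p[0]-c["cx"])/c["fx"]; y=(p[1]-c["cy"])/c["fy"]
    if n=="wrist":
        r=np.hypot(x,y); d=np.array([x,y,0])*(np.sin(r)/max(r,1e-9))+[0,0,np.cos(r)]
    else: d=np.array([x,y,1.])
    return -R.T@t, R.T@d
def at(n,p,z):
    o,d=ray(n,p); return o+d*(z-o[2])/d[2]
def pix(n,X):
    c,R,t=cal(n); v=R@np.array(X)+t
    if n=="wrist":
        r=np.hypot(v[0],v[1]); k=np.arctan2(r,v[2])/max(r,1e-9); return np.array([c["cx"]+c["fx"]*k*v[0],c["cy"]+c["fy"]*k*v[1]])
    return np.array([c["cx"]+c["fx"]*v[0]/v[2],c["cy"]+c["fy"]*v[1]/v[2]])
def delta(X,yaw=None):
    "shift in cm in tool axes from the measured pose to world X"
    o=ctrl.get_obs(); R=Ro.from_rotvec(o["tool_rot"]).as_matrix()
    return np.round(R.T@(np.array(X)-o["tool_pos"])*100,2)
E
python3 - <<'E'
from h import *
np.set_printoptions(precision=3,suppress=True)
o=ctrl.get_obs(); print(o["t"],o["tool_pos"],Ro.from_rotvec(o["tool_rot"]).as_matrix(),o["opening"])
Z={"caddy_ring":0,"caddy_cross":0,"gauge_jig":0,"gauge_nest":.006,"gauge_pivot":.086,"gauge_handle":.115,"reject_nest":.008,"sleeve":0,"hammer":0,"matchbox":0}
for n in("scene","side"):
    im=ctrl.get_image(n); cv2.imwrite(f"pics/{n}0.png",im)
    for k,z in Z.items():
        print(n,k,[(round(d["score"],2),np.round(d["position"]),at(n,d["position"],z)[:2]) for d in ctrl.landmark_of(n,k)[:4]])
E
```

```text
0.0 [0.253 0.571 0.23 ] [[-0.914  0.405 -0.001]
 [ 0.405  0.914 -0.002]
 [ 0.    -0.002 -1.   ]] 0.08540041583608078
scene caddy_ring [(0.76, array([320., 238.]), array([ 0.468, -0.146])), (0.57, array([293., 226.]), array([ 0.507, -0.243]))]
scene caddy_cross [(0.96, array([369., 282.]), array([0.463, 0.097])), (0.71, array([298., 272.]), array([ 0.605, -0.04 ])), (0.69, array([338., 270.]), array([0.506, 0.012]))]
scene gauge_jig [(0.89, array([344., 326.]), array([0.609, 0.201])), (0.44, array([261., 198.]), array([ 0.519, -0.445]))]
scene gauge_nest [(0.75, array([348., 326.]), array([0.604, 0.21 ]))]
scene gauge_pivot [(0.68, array([379., 322.]), array([0.586, 0.301])), (0.34, array([272., 250.]), array([ 0.669, -0.06 ]))]
scene gauge_handle [(0.78, array([414., 272.]), array([0.428, 0.227]))]
scene reject_nest [(0.7, array([274., 251.]), array([ 0.62 , -0.151]))]
scene sleeve [(0.71, array([450., 336.]), array([0.411, 0.359]))]
scene hammer [(0.83, array([262., 200.]), array([ 0.522, -0.43 ]))]
scene matchbox [(0.64, array([256., 293.]), array([ 0.743, -0.019])), (0.36, array([
[... 396 characters left out ...]
auge_jig [(0.59, array([277., 214.]), array([0.6  , 0.207])), (0.32, array([279., 212.]), array([0.609, 0.211]))]
side gauge_nest [(0.59, array([280., 211.]), array([0.611, 0.206]))]
side gauge_pivot [(0.92, array([249., 164.]), array([0.603, 0.33 ]))]
side gauge_handle [(0.98, array([205., 199.]), array([0.437, 0.227]))]
side reject_nest [(0.89, array([379., 294.]), array([ 0.621, -0.147])), (0.24, array([279., 211.]), array([0.607, 0.206]))]
side sleeve [(0.57, array([177., 216.]), array([0.397, 0.357])), (0.54, array([247., 168.]), array([0.645, 0.436]))]
side hammer [(0.92, array([454., 441.]), array([ 0.516, -0.435]))]
side matchbox [(0.56, array([377., 238.]), array([ 0.738, -0.014]))]
```

View pics/scene0.png

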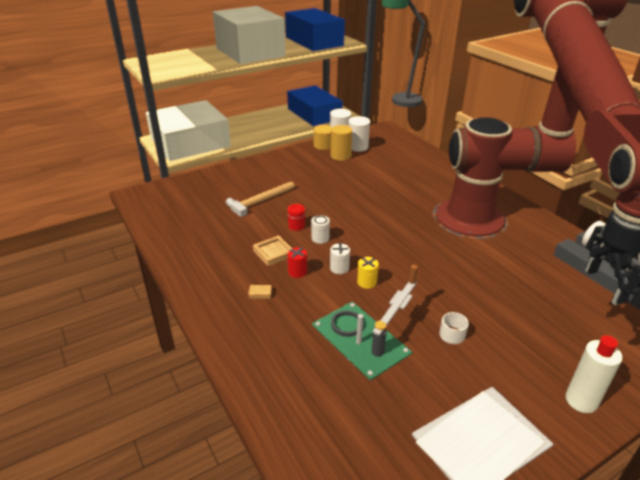

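View pics/side0.png

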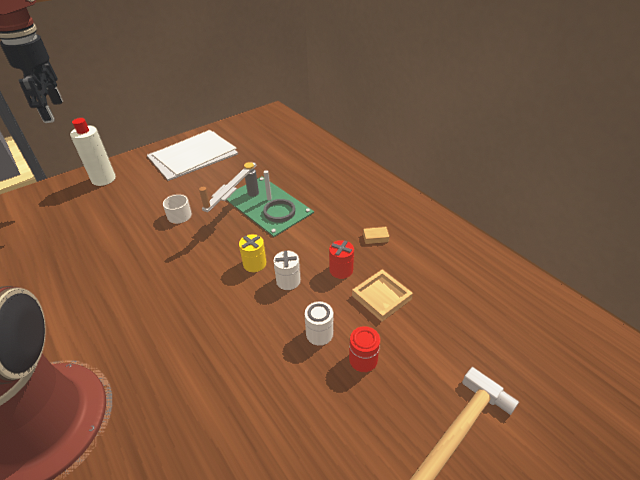

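Candidates. Ring: bright tin with ring at scene (320,229) and side (319,322); red look-alike at scene (297,217) and side (364,347). Cross: bright tin at scene (340,259) and side (287,270); yellow at scene (368,272), red at scene (297,263). I choose the two bright tins, and will check them in a crop while refining the measurements.

```bash
python3 - <<'E'
from h import *
np.set_printoptions(precision=4,suppress=True)
s=cv2.imread("pics/side0.png"); cv2.imwrite("pics/crop0.png",cv2.resize(s[140:380,180:440],None,fx=2.3,fy=2.3,interpolation=cv2.INTER_CUBIC))
for n in("scene","side"):
    im=cv2.imread(f"pics/{n}0.png"); h=cv2.cvtColor(im,cv2.COLOR_BGR2HSV)
    m=cv2.inRange(h,(55,80,40),(90,255,255)); c=max(cv2.findContours(m,0,2)[0],key=cv2.contourArea)
    P=np.array([at(n,p[0],.006)[:2]*1000 for p in c],np.float32)
    print(n,"plate",cv2.minAreaRect(P), cv2.boxPoints(cv2.minAreaRect(P)).round())
def tri(a,b):
    A=[];B=[]
    for n,p in(("scene",a),("side",b)):
        o,d=ray(n,p); d/=np.linalg.norm(d); M=np.eye(3)-np.outer(d,d); A.append(M);B.append(M@o)
    A=np.vstack(A);B=np.hstack(B); x,*r=np.linalg.lstsq(A,B,rcond=None); return x,np.sqrt(r[0])
for k,a,b in(("ring",(320,238),(320,330)),("cross",(338,270),(286,281)),("nest",(348,326),(280,211)),("pivot",(379,322),(249,164)),("handle",(414,272),(205,199)),("reject",(274,251),(379,294))):print(k,*tri(a,b))
# white cylinders: bright low-sat mask bounding boxes
for n,ps in(("scene",((320,230),(340,260))),("side",((319,325),(287,272)))):
    im=cv2.imread(f"pics/{n}0.png"); h=cv2.cvtColor(im,cv2.COLOR_BGR2HSV); m=cv2.inRange(h,(0,0,90),(180,70,255))
    N,L,S,C=cv2.connectedComponentsWithStats(m)
    for i in range(1,N):
        if S[i,4]>100 and any(abs(C[i]-p).max()<12 for p in ps):print(n,S[i],C[i])
E
```

```text
scene plate ((600.7628173828125, 256.2024230957031), (129.33139038085938, 213.79396057128906), 6.2286272048950195) [[525. 355.]
 [548. 143.]
 [677. 157.]
 [653. 369.]]
side plate ((602.34375, 230.79315185546875), (128.53985595703125, 170.60580444335938), 6.263211250305176) [[529. 309.]
 [548. 139.]
 [676. 153.]
 [657. 323.]]
ring [ 0.4733 -0.1413  0.0045] [0.0018]
cross [ 0.4989  0.0074 -0.0044] [0.005]
nest [0.6073 0.2083 0.0057] [0.0042]
pivot [0.5938 0.31   0.099 ] [0.0004]
handle [0.4343 0.2285 0.1158] [0.0047]
reject [ 0.6217 -0.1482  0.0084] [0.0013]
scene [311 216  18  27 425] [319.8776 228.7788]
scene [330 244  20  29 489] [339.4029 257.8957]
side [273 251  27  39 855] [286.7602 269.9322]
side [ 305  301   28   45 1053] [318.774  322.9677]
```

View pics/crop0.png

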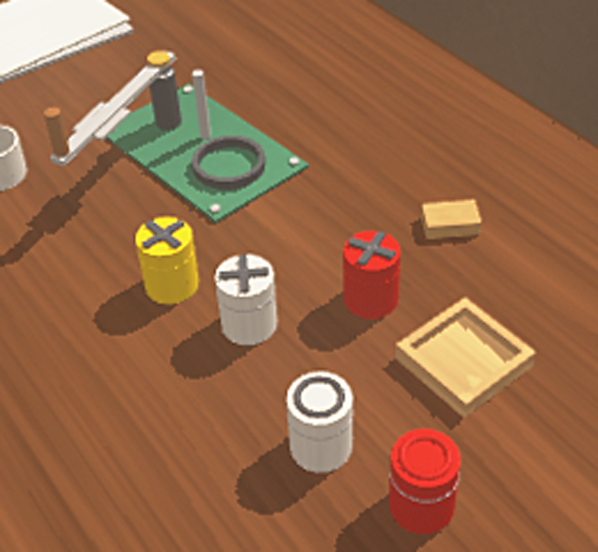

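The crop confirms it: the bright tin at crop (246,275) carries the cross and the one at (320,398) carries the ring. The plate fit, triangulated points and given sizes agree (plate 129×214 mm; nest about (0.606,0.206), jig yaw about 0.108 rad). I'm moving now.

```bash
python3 -m handwheel '[[[-4.6,-4.2,0],[0,0,0.18]],[[-9.2,-8.4,0],[0,0,0.36]],[[-13.8,-12.6,0],[0,0,0.54]],[[-18.4,-16.8,0],[0,0,0.72]],[[-23,-21,0],[0,0,0.9]]]' -1
python3 -c "
from h import *
print(delta([.499,.009,.2]))"
```

```text
t: 1.72
tool_pos: [0.3788, 0.2846, 0.2316]
tool_rot: [1.929, 2.479, 0.001]
contact_force: [0.9, 0.7, 0.4]
opening: 0.0857
grip_force: 0.0
[-29.67   4.87   3.16]
```

```bash
python3 -m handwheel '[[[-6,1,0.6],[0,0,0.05]],[[-12,2,1.2],[0,0,0.1]],[[-18,3,1.8],[0,0,0.146]],[[-24,4,2.5],[0,0,0.146]],[[-29.7,4.9,3.1],[0,0,0.146]]]'
python3 -m handwheel '[[[0,0,0],[0,0,0]],[[0,0,0],[0,0,0]]]'
python3 - <<'E'
from h import *
np.set_printoptions(precision=4,suppress=True)
o=ctrl.get_obs();print(Ro.from_rotvec(o["tool_rot"]).as_matrix())
im=ctrl.get_image("wrist");cv2.imwrite("pics/w1.png",im)
for k,z in(("caddy_ring",0),("caddy_cross",0),("reject_nest",.008)):
    print(k,[(round(d["score"],2),np.round(d["position"]),at("wrist",d["position"],z)[:2]) for d in ctrl.landmark_of("wrist",k)[:4]])
print("lid",pix("wrist",[.499,.009,.066]))
E
```

```text
t: 2.35
tool_pos: [0.5009, 0.0091, 0.2004]
tool_rot: [2.099, 2.337, 0.001]
contact_force: [1.2, 1.1, -0.6]
opening: 0.0854
grip_force: 0.0
t: 2.6
tool_pos: [0.5003, 0.0112, 0.2003]
tool_rot: [-2.099, -2.337, -0.0]
contact_force: [0.3, -0.1, -1.3]
opening: 0.0854
grip_force: 0.0
[[-0.1072  0.9942 -0.0003]
 [ 0.9942  0.1072  0.0005]
 [ 0.0005 -0.0002 -1.    ]]
caddy_ring [(0.66, array([302., 416.]), array([ 0.504 , -0.2385]))]
caddy_cross [(0.69, array([320., 225.]), array([0.4999, 0.0019])), (0.69, array([295., 127.]), array([0.4673, 0.0913])), (0.59, array([418., 276.]), array([ 0.6047, -0.0404]))]
reject_nest [(0.71, array([412., 370.]), array([ 0.6216, -0.1501]))]
lid [319.2488 236.4074]
```

View pics/w1.png

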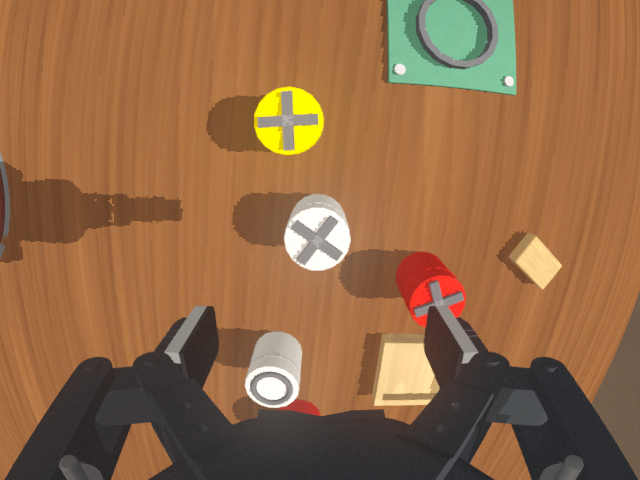

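The wrist view shows the white cross lid at (318,240), the white ring lid at (272,387), the tray centre near (413,370) and the nest ring near (458,30). I'll turn these into positions.

```bash
python3 - <<'E'
from h import *
np.set_printoptions(precision=4,suppress=True)
for p,z in(((318,240),.0695),((272,387),.0695),((458,30),.018),((400,69),.007),((509,81),.007),((390,82),.006),((516,94),.006)): print(p,at("wrist",p,z))
c=at("wrist",(318,240),.0695); print(delta([c[0],c[1],.025]))
E
```

```text
(318, 240) [0.4983 0.007  0.0695]
(272, 387) [ 0.471  -0.1389  0.0695]
(458, 30) [0.6031 0.2025 0.018 ]
(400, 69) [0.5554 0.1562 0.007 ]
(509, 81) [0.6652 0.1687 0.007 ]
(390, 82) [0.5478 0.1427 0.006 ]
(516, 94) [0.6751 0.1578 0.006 ]
[-0.5  -0.26 17.56]
```

```bash
python3 -m handwheel '[[[-0.4,-0.2,5],[0,0,0]],[[-0.4,-0.2,10],[0,0,0]],[[-0.4,-0.2,14],[0,0,0]],[[-0.4,-0.2,17.2],[0,0,0]],[[-0.4,-0.2,17.2],[0,0,0]]]' 
python3 -m handwheel '[[[0,0,0],[0,0,0]],[[0,0,0],[0,0,0]],[[0,0,0],[0,0,0]],[[0,0,0],[0,0,0]],[[0,0,0],[0,0,0]]]' 1 40
python3 -m handwheel '[[[0,0,0],[0,0,0]],[[0,0,-4],[0,0,0]],[[0,0,-8],[0,0,0]],[[0,0,-10],[0,0,0]],[[0,0,-10],[0,0,0]]]'
python3 - <<'E'
from h import *
np.set_printoptions(precision=4,suppress=True)
cv2.imwrite("pics/w2.png",ctrl.get_image("wrist"))
print(delta([.621,-.149,.128]))
# tray edges in scene/side by wood colour -> centre via both landmark estimates
for n in("scene","side"):
    ctrl.get_image(n)
    print(n,[(round(d["score"],2),at(n,d["position"],.008)[:2]) for d in ctrl.landmark_of(n,"reject_nest")[:2]],[(round(d["score"],2),at(n,d["position"],0)[:2]) for d in ctrl.landmark_of(n,"reject_tray")[:2]])
E
```

```text
t: 3.42
tool_pos: [0.4961, 0.0082, 0.0257]
tool_rot: [-2.093, -2.336, 0.006]
contact_force: [0.2, -0.3, 1.2]
opening: 0.0853
grip_force: 0.0
t: 4.05
tool_pos: [0.5007, 0.0069, 0.0308]
tool_rot: [2.096, 2.336, 0.004]
contact_force: [-1.6, 0.9, 6.9]
opening: 0.0508
grip_force: 42.6
t: 4.68
tool_pos: [0.5003, 0.0068, 0.1306]
tool_rot: [2.095, 2.335, 0.004]
contact_force: [0.4, 0.3, -1.3]
opening: 0.0511
grip_force: 42.6
[-16.82  10.44   0.1 ]
scene [(0.85, array([ 0.6219, -0.1493]))] [(0.85, array([ 0.6273, -0.1542]))]
side [(0.58, array([ 0.6235, -0.1455]))] [(0.84, array([ 0.6263, -0.1523]))]
```

View pics/w2.png

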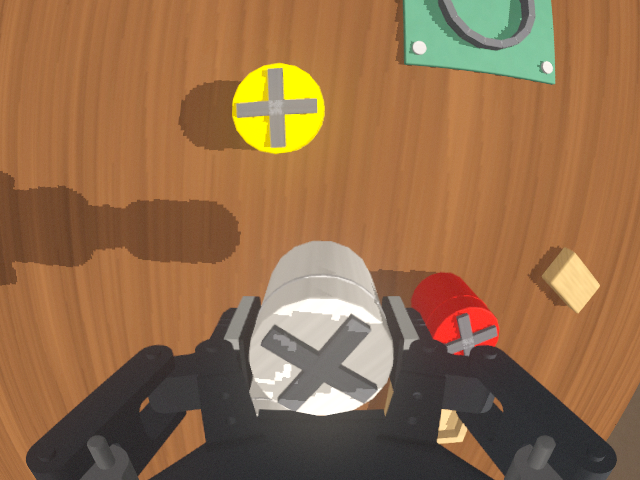

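The cross caddy is held upright (lid around (322,352)). Carrying it to the tray.

```bash
python3 -m handwheel '[[[-4.2,2.6,0],[0,0,0]],[[-8.4,5.2,0],[0,0,0]],[[-12.6,7.8,0],[0,0,0]],[[-16.8,10.4,0],[0,0,0]],[[-16.8,10.4,0],[0,0,0]]]' 
python3 -m handwheel '[[[0,0,0],[0,0,0]],[[0,0,0],[0,0,0]]]' 
python3 - <<'E'
from h import *
np.set_printoptions(precision=4,suppress=True)
print(delta([.6215,-.149,.041]))
cv2.imwrite("pics/s3.png",cv2.resize(ctrl.get_image("side")[220:400,290:480],None,fx=3,fy=3))
E
```

```text
t: 5.65
tool_pos: [0.6214, -0.1514, 0.1272]
tool_rot: [-2.101, -2.335, 0.001]
contact_force: [-0.6, 1.6, -2.4]
opening: 0.0506
grip_force: 42.6
t: 5.9
tool_pos: [0.6196, -0.1477, 0.1279]
tool_rot: [-2.097, -2.338, 0.0]
contact_force: [0.3, 0.5, -1.5]
opening: 0.0508
grip_force: 42.7
[-0.15  0.19  8.69]
```

View pics/s3.png

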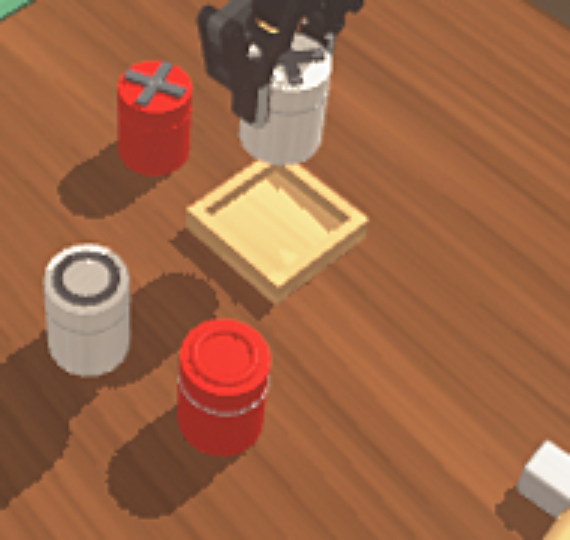

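The caddy hangs upright over the tray (tray centre at crop (277,225)); lowering it.

```bash
python3 -m handwheel '[[[-0.1,0.2,3],[0,0,0]],[[-0.1,0.2,5.5],[0,0,0]],[[-0.1,0.2,7.5],[0,0,0]],[[-0.1,0.2,8.5],[0,0,0]],[[-0.1,0.2,8.5],[0,0,0]]]' 
python3 -m handwheel '[[[0,0,0.15],[0,0,0]],[[0,0,0.3],[0,0,0]],[[0,0,0.3],[0,0,0]]]' 
```

```text
t: 6.58
tool_pos: [0.622, -0.1493, 0.0428]
tool_rot: [-2.097, -2.338, 0.001]
contact_force: [0.1, -0.0, -1.5]
opening: 0.0508
grip_force: 42.7
t: 6.95
tool_pos: [0.6227, -0.1497, 0.0407]
tool_rot: [2.098, 2.338, 0.0]
contact_force: [0.4, 0.3, -1.4]
opening: 0.0508
grip_force: 42.7
```

```bash
python3 -m handwheel '[[[0,0,0.15],[0,0,0]],[[0,0,0.15],[0,0,0]]]' 
python3 -m handwheel '[[[0,0,0],[0,0,0]],[[0,0,0],[0,0,0]],[[0,0,0],[0,0,0]],[[0,0,0],[0,0,0]]]' -1
python3 -m handwheel '[[[0,0,-4],[0,0,0]],[[0,0,-8],[0,0,0]],[[0,0,-12],[0,0,0]],[[0,0,-12],[0,0,0]],[[0,0,-12],[0,0,0]]]' 
python3 - <<'E'
from h import *
np.set_printoptions(precision=4,suppress=True)
cv2.imwrite("pics/w4.png",ctrl.get_image("wrist"))
for k,z in(("caddy_ring",0),("caddy_cross",.008)):
    print(k,[(round(d["score"],2),np.round(d["position"]),at("wrist",d["position"],z)[:2]) for d in ctrl.landmark_of("wrist",k)[:4]])
print(delta([.471,-.140,.16]),at("wrist",(0,0),0))
E
```

```text
t: 7.2
tool_pos: [0.6225, -0.1497, 0.0389]
tool_rot: [2.098, 2.338, 0.0]
contact_force: [0.5, 0.6, -0.8]
opening: 0.0505
grip_force: 42.6
t: 7.7
tool_pos: [0.6225, -0.1496, 0.0389]
tool_rot: [2.098, 2.338, 0.0]
contact_force: [-0.2, -1.0, 0.1]
opening: 0.0853
grip_force: 0.0
t: 8.32
tool_pos: [0.622, -0.1495, 0.1581]
tool_rot: [-2.098, -2.337, 0.0]
contact_force: [-0.2, -0.7, -1.0]
opening: 0.0854
grip_force: 0.0
caddy_ring [(0.74, array([183., 302.]), array([ 0.5001, -0.2359])), (0.6, array([149., 204.]), array([ 0.4675, -0.145 ]))]
caddy_cross [(0.61, array([324., 231.]), array([ 0.6234, -0.1516])), (0.56, array([316.,  92.]), array([ 0.6048, -0.0421]))]
[  2.53 -14.84  -0.29] [0.2432 0.0737 0.    ]
```

View pics/w4.png

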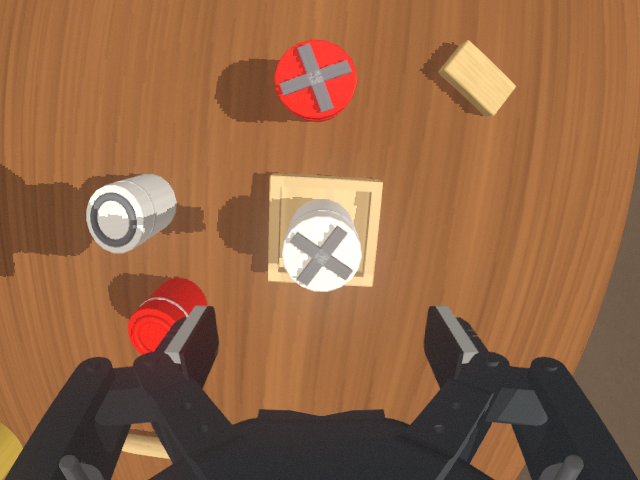

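The cross caddy stands in the tray (lid (321,258), tray corners (270,177) to (373,286)). The ring lid is at (113,219). Checking its centring and going to the ring caddy.

```bash
python3 - <<'E'
from h import *
np.set_printoptions(precision=4,suppress=True)
print("tray",np.mean([at("wrist",p,.02) for p in((270,177),(382,182),(373,286),(269,281))],0),"cross",at("wrist",(321,258),.0775),"ring",at("wrist",(113,219),.0695))
E
python3 -m handwheel '[[[0.7,-4.5,0],[0,0,0]],[[1.4,-9,0],[0,0,0]],[[2.1,-13,0],[0,0,0]],[[2.5,-14.9,0],[0,0,0]],[[2.5,-14.9,0],[0,0,0]]]'
python3 -m handwheel '[[[0,0,0],[0,0,0]]]'
python3 - <<'E'
from h import *
np.set_printoptions(precision=4,suppress=True)
im=ctrl.get_image("wrist"); p=pix("wrist",[.471,-.14,.0695]); m=cv2.inRange(cv2.cvtColor(im,cv2.COLOR_BGR2HSV),(0,0,130),(180,60,255))
cs=[c for c in cv2.findContours(m,0,2)[0] if cv2.contourArea(c)>1000]
h=cv2.HoughCircles(cv2.cvtColor(im,6),3,1,40,param1=120,param2=25,minRadius=12,maxRadius=45)
print(p,h); 
if h is not None:
  for q in h[0][:4]: print(at("wrist",q[:2],.0695))
print([(d["score"],at("wrist",d["position"],0)) for d in ctrl.landmark_of("wrist","caddy_ring")])
print(delta([.471,-.14,.028]))
E
```

```text
tray [ 0.6227 -0.1502  0.02  ] cross [ 0.621  -0.1508  0.0775] ring [ 0.4717 -0.1418  0.0695]
t: 9.1
tool_pos: [0.4703, -0.1404, 0.1575]
tool_rot: [-2.098, -2.336, 0.001]
contact_force: [0.7, -0.3, 0.1]
opening: 0.0856
grip_force: 0.0
t: 9.22
tool_pos: [0.4719, -0.1408, 0.1584]
tool_rot: [-2.098, -2.338, 0.0]
contact_force: [0.1, 0.1, 0.0]
opening: 0.0854
grip_force: 0.0
[319.867  249.1753] [[[317.5 251.5  30.2]
  [342.5 358.5  28.3]
  [517.5 282.5  29.7]]]
[ 0.4696 -0.1418  0.0695]
[ 0.497  -0.2233  0.0695]
[ 0.6207 -0.1503  0.0695]
[(0.66, array([ 0.5008, -0.237 ,  0.    ])), (0.56, array([ 0.4705, -0.1448,  0.    ]))]
[ 0.1  -0.11 13.06]
```

Tray and cross are centred within 2 mm. The ring caddy is at (0.470,-0.142); descending on it.

```bash
python3 -m handwheel '[[[-0.1,-0.1,4.5],[0,0,0]],[[-0.1,-0.1,9],[0,0,0]],[[-0.1,-0.1,12],[0,0,0]],[[-0.1,-0.1,12.9],[0,0,0]],[[-0.1,-0.1,12.9],[0,0,0]]]'
python3 -m handwheel '[[[0,0,0],[0,0,0]],[[0,0,0],[0,0,0]],[[0,0,0],[0,0,0]],[[0,0,0],[0,0,0]],[[0,0,0],[0,0,0]]]' 1 40
python3 -m handwheel '[[[0,0,0],[0,0,0]],[[0,0,-4],[0,0,0]],[[0,0,-8],[0,0,0]],[[0,0,-11],[0,0,0]],[[0,0,-11],[0,0,0]]]'
python3 - <<'E'
from h import *
np.set_printoptions(precision=4,suppress=True)
im=ctrl.get_image("wrist"); o=ctrl.get_obs()
z=o["tool_pos"][2]-.0305+.0695
h=cv2.HoughCircles(cv2.cvtColor(im,6),3,1,40,param1=120,param2=25,minRadius=30,maxRadius=90)
print([(q,at("wrist",q[:2],z)) for q in h[0][:3]] if h is not None else None, o["tool_pos"])
print(delta([.606,.206,.14]))
E
```

```text
t: 9.95
tool_pos: [0.4711, -0.1419, 0.0298]
tool_rot: [-2.098, -2.338, 0.0]
contact_force: [-0.5, -0.5, 0.2]
opening: 0.0854
grip_force: 0.0
t: 10.58
tool_pos: [0.4721, -0.1426, 0.0317]
tool_rot: [2.096, 2.336, 0.001]
contact_force: [0.4, -0.4, 6.4]
opening: 0.0505
grip_force: 42.5
t: 11.2
tool_pos: [0.4723, -0.1426, 0.1425]
tool_rot: [2.095, 2.334, 0.003]
contact_force: [-0.1, -0.8, -2.2]
opening: 0.0509
grip_force: 42.7
[(array([320.5, 333.5,  80.4], dtype=float32), array([ 0.469 , -0.1286,  0.1792])), (array([320.5, 382.5,  71.2], dtype=float32), array([ 0.4712, -0.1486,  0.1792])), (array([524.5, 282.5,  34.8], dtype=float32), array([ 0.5355, -0.1049,  0.1792]))] [ 0.471  -0.142   0.1402]
[33.15 17.17  0.01]
```

```bash
python3 -m handwheel '[[[4.8,2.5,0],[0,0,0]],[[9.6,5,0],[0,0,0]],[[14.4,7.5,0],[0,0,0]],[[19.2,10,0],[0,0,0]],[[23,12,0],[0,0,0]]]'
python3 -m handwheel '[[[0,5,0],[0,0,0]],[[0,5,0],[0,0,0]],[[0,5,0],[0,0,0]]]'
python3 - <<'E'
from h import *
np.set_printoptions(precision=4,suppress=True)
cv2.imwrite("pics/w5.png",ctrl.get_image("wrist"))
print([(d["score"],d["position"],at("wrist",d["position"],.006)) for d in ctrl.landmark_of("wrist","gauge_nest")])
print("handle",[(d["score"],d["position"],at("wrist",d["position"],.115)) for d in ctrl.landmark_of("wrist","gauge_handle")])
t=np.linspace(0,2*np.pi,60)
im=cv2.imread("pics/w5.png")
for a in t: cv2.circle(im,tuple(int(v) for v in pix("wrist",[.606+.036*np.cos(a),.206+.036*np.sin(a),.018])),1,(0,0,255),-1)
cv2.imwrite("pics/w5b.png",im); print(delta([.606,.206,.14]))
E
```

```text
t: 11.88
tool_pos: [0.5639, 0.1017, 0.1365]
tool_rot: [-2.095, -2.337, 0.005]
contact_force: [1.4, -0.9, -2.3]
opening: 0.0505
grip_force: 42.6
t: 12.25
tool_pos: [0.6133, 0.1049, 0.137]
tool_rot: [-2.096, -2.335, 0.005]
contact_force: [-0.5, 0.8, -1.4]
opening: 0.0509
grip_force: 42.8
[(0.69, [325.4, 99.7], array([0.6053, 0.2049, 0.006 ]))]
handle [(0.83, [29.4, 29.6], array([0.4351, 0.2357, 0.115 ]))]
[10.16  0.32 -0.09]
```

View pics/w5b.png

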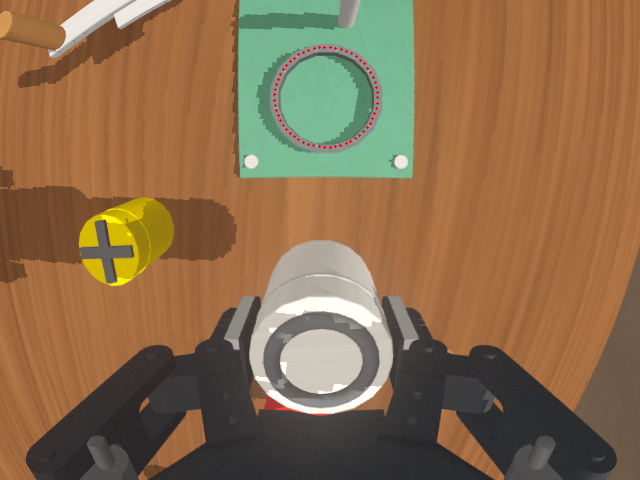

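The projected nest circle lies exactly on the nest ring (centre (325,99)). The ring caddy is held upright at (320,358). Moving over the nest.

```bash
python3 -m handwheel '[[[4,0.2,0],[0,0,0]],[[8,0.3,0],[0,0,0]],[[10.2,0.3,0],[0,0,0]],[[10.2,0.3,0],[0,0,0]],[[10.2,0.3,0],[0,0,0]]]'
python3 -m handwheel '[[[0,0,0],[0,0,0]]]'
python3 -c "
from h import *
print(delta([.606,.206,.042]));c,R,t=cal('wrist');print(-R.T@t)"
```

```text
t: 13.02
tool_pos: [0.6069, 0.2059, 0.1399]
tool_rot: [2.098, 2.337, -0.001]
contact_force: [-0.5, -0.2, -1.9]
opening: 0.0506
grip_force: 42.8
t: 13.15
tool_pos: [0.6071, 0.2057, 0.1398]
tool_rot: [2.1, 2.337, -0.0]
contact_force: [0.8, -0.7, -1.1]
opening: 0.0509
grip_force: 42.8
[ 0.05 -0.1   9.78]
[0.59872312 0.28007878 0.28209752]
```

```bash
python3 -m handwheel '[[[0.05,-0.1,3],[0,0,0]],[[0.05,-0.1,6],[0,0,0]],[[0.05,-0.1,8.5],[0,0,0]],[[0.05,-0.1,9.6],[0,0,0]],[[0.05,-0.1,9.6],[0,0,0]]]'
python3 -m handwheel '[[[0,0,0],[0,0,0]],[[0,0,0.2],[0,0,0]],[[0,0,0.4],[0,0,0]],[[0,0,0.5],[0,0,0]],[[0,0,0.5],[0,0,0]]]'
```

```text
t: 13.78
tool_pos: [0.6055, 0.2066, 0.0432]
tool_rot: [-2.099, -2.337, 0.002]
contact_force: [0.1, 0.6, -1.6]
opening: 0.0506
grip_force: 42.8
t: 14.4
tool_pos: [0.6057, 0.2072, 0.0386]
tool_rot: [-2.098, -2.338, 0.0]
contact_force: [-0.1, 0.6, -1.2]
opening: 0.0505
grip_force: 42.8
```

```bash
python3 -m handwheel '[[[0,0,0.1],[0,0,0]],[[0,0,0.1],[0,0,0]]]'
python3 -m handwheel '[[[0,0,0],[0,0,0]],[[0,0,0],[0,0,0]],[[0,0,0],[0,0,0]],[[0,0,0],[0,0,0]]]' -1
python3 -m handwheel '[[[0,0,-4],[0,0,0]],[[0,0,-8],[0,0,0]],[[0,0,-13],[0,0,0]],[[0,0,-15],[0,0,0]],[[0,0,-15],[0,0,0]]]' 
python3 - <<'E'
from h import *
np.set_printoptions(precision=4,suppress=True)
im=ctrl.get_image("wrist");print([(d["score"],d["position"],at("wrist",d["position"],.006)) for d in ctrl.landmark_of("wrist","caddy_ring")])
print("handle",[(d["score"],d["position"],at("wrist",d["position"],.115)) for d in ctrl.landmark_of("wrist","gauge_handle")])
for c,X in(((0,0,255),(.606,.206,.0755)),((255,0,0),(.439,.235,.14))): cv2.circle(im,tuple(int(v) for v in pix("wrist",X)),3,c,-1)
cv2.imwrite("pics/w6.png",im); print(delta([.437,.235,.18]))
E
```

```text
t: 14.65
tool_pos: [0.6059, 0.2072, 0.0378]
tool_rot: [2.098, 2.338, -0.0]
contact_force: [0.5, -0.3, -1.5]
opening: 0.0509
grip_force: 42.9
t: 15.15
tool_pos: [0.6059, 0.2072, 0.0379]
tool_rot: [2.098, 2.338, 0.0]
contact_force: [-0.1, -0.4, -0.0]
opening: 0.0854
grip_force: 0.0
t: 15.78
tool_pos: [0.6067, 0.2074, 0.1894]
tool_rot: [2.097, 2.337, 0.004]
contact_force: [0.1, 0.7, -0.2]
opening: 0.0854
grip_force: 0.0
[(0.81, [317.7, 222.5], array([0.6014, 0.2035, 0.006 ]))]
handle []
[  4.6  -16.34   0.54]
```

View pics/w6.png

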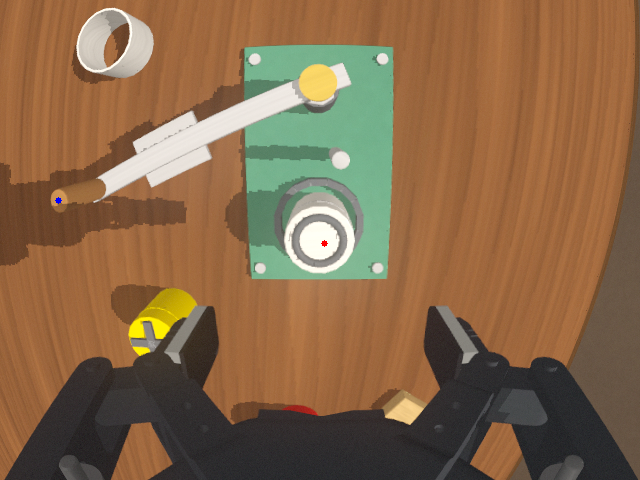

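The ring caddy stands inside the nest ring (lid (319,240), ring centred at about (319,218)). The blue dot at (58,200) lies on the handle top, so the handle estimate holds. Moving to the handle, turning so the fingers close across the arm.

```bash
python3 -m handwheel '[[[0.9,-3.3,0],[0,0,0.18]],[[1.8,-6.6,0],[0,0,0.36]],[[2.8,-9.9,0],[0,0,0.54]],[[3.7,-13.2,0],[0,0,0.72]],[[4.6,-16.3,0],[0,0,0.9]]]'
python3 -m handwheel '[[[0,0,0],[0,0,0.15]],[[0,0,0],[0,0,0.3]],[[0,0,0],[0,0,0.3]],[[0,0,0],[0,0,0.3]]]'
python3 - <<'E'
from h import *
np.set_printoptions(precision=4,suppress=True)
im=ctrl.get_image("wrist"); o=ctrl.get_obs(); print(o["q"],Ro.from_rotvec(o["tool_rot"]).as_matrix())
print("handle",[(d["score"],d["position"],at("wrist",d["position"],.115)) for d in ctrl.landmark_of("wrist","gauge_handle")])
print("ring",[(d["score"],at("wrist",d["position"],.006)) for d in ctrl.landmark_of("wrist","caddy_ring")])
cv2.circle(im,tuple(int(v) for v in pix("wrist",(.437,.235,.14))),2,(255,0,0),-1)
cv2.imwrite("pics/w7.png",im); print(delta([.437,.235,.096]))
E
```

```text
t: 16.55
tool_pos: [0.4365, 0.235, 0.185]
tool_rot: [-2.91, -1.184, 0.007]
contact_force: [-0.1, 0.9, -0.2]
opening: 0.0853
grip_force: 0.0
t: 17.05
tool_pos: [0.4383, 0.2351, 0.1865]
tool_rot: [3.051, 0.748, -0.004]
contact_force: [-0.1, 0.1, 0.2]
opening: 0.0858
grip_force: 0.0
[ 0.3426 -0.2266  1.9498  0.      1.4201  1.4331] [[ 0.8869  0.462  -0.0016]
 [ 0.462  -0.8869 -0.0006]
 [-0.0017 -0.0002 -1.    ]]
handle [(0.6, [321.6, 257.6], array([0.4386, 0.2355, 0.115 ]))]
ring [(0.8, array([ 0.5004, -0.2358,  0.006 ])), (0.79, array([0.605, 0.202, 0.006]))]
[-0.16 -0.06  9.13]
```

View pics/w7.png

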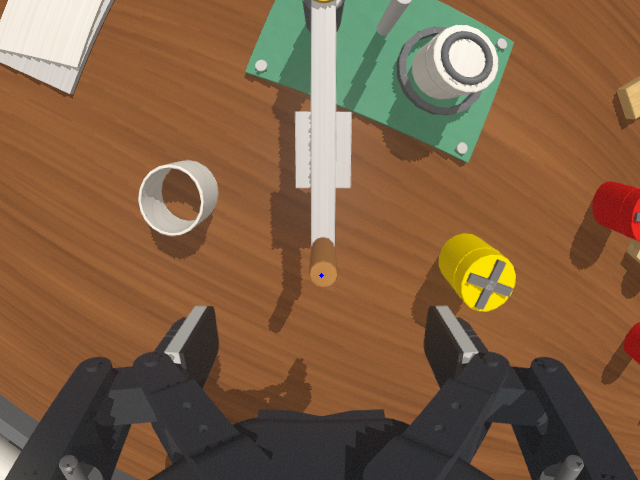

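The handle top is at (322,275), centred between the fingers, with the arm running straight up the image. Descending and gripping.

```bash
python3 -m handwheel '[[[0,0,3],[0,0,0]],[[0,0,6],[0,0,0]],[[0,0,8],[0,0,0]],[[0,0,8.7],[0,0,0]],[[0,0,8.7],[0,0,0]]]'
python3 -m handwheel '[[[0,0,0],[0,0,0]],[[0,0,0],[0,0,0]],[[0,0,0],[0,0,0]],[[0,0,0],[0,0,0]],[[0,0,0],[0,0,0]]]' 1 60
python3 -m handwheel '[[[0,0,0],[0,0,0]],[[0,0,0],[0,0,0]]]'
```

```text
t: 17.82
tool_pos: [0.4389, 0.2353, 0.1008]
tool_rot: [3.052, 0.745, -0.001]
contact_force: [0.2, -0.1, -0.0]
opening: 0.0855
grip_force: 0.0
t: 18.45
tool_pos: [0.4393, 0.2348, 0.1013]
tool_rot: [3.05, 0.745, 0.001]
contact_force: [0.2, -4.3, 2.8]
opening: 0.0144
grip_force: 58.4
t: 18.7
tool_pos: [0.4392, 0.2349, 0.1013]
tool_rot: [3.051, 0.744, 0.001]
contact_force: [0.2, -5.9, 4.3]
opening: 0.0147
grip_force: 58.7
```

Handle gripped. Swinging along the arc.

```bash
python3 -m handwheel '[[[0.15,2.27,0],[0,0,-0.13]],[[0.59,4.5,0],[0,0,-0.26]],[[1.32,6.65,0],[0,0,-0.39]],[[2.31,8.7,0],[0,0,-0.52]],[[3.57,10.59,0],[0,0,-0.65]]]'
python3 -m handwheel '[[[0,0,0],[0,0,0]]]'
python3 -c "
from h import *
p=ctrl.get_obs()['tool_pos'];d=p[:2]-[.5946,.3158];print(np.hypot(*d),np.degrees(np.arctan2(d[1],d[0]))%360, 'want',207.4+37.2)"
```

```text
t: 19.32
tool_pos: [0.519, 0.1577, 0.1013]
tool_rot: [-2.649, -1.685, 0.002]
contact_force: [-6.1, 1.0, 7.1]
opening: 0.0148
grip_force: 59.1
t: 19.45
tool_pos: [0.5194, 0.1575, 0.1013]
tool_rot: [-2.655, -1.677, 0.002]
contact_force: [-5.8, -3.7, 9.0]
opening: 0.0143
grip_force: 60.2
0.17520289092069782 244.59513037321614 want 244.60000000000002
```

```bash
python3 -m handwheel '[[[0.15,2.27,0],[0,0,-0.13]],[[0.59,4.5,0],[0,0,-0.26]],[[1.32,6.65,0],[0,0,-0.39]],[[2.31,8.7,0],[0,0,-0.52]],[[2.66,9.3,0],[0,0,-0.56]]]'
python3 -m handwheel '[[[0,0,0],[0,0,0]],[[0,0,0],[0,0,0]],[[0,0,0],[0,0,0]]]'
python3 - <<'E'
from h import *
p=ctrl.get_obs()['tool_pos'];d=p[:2]-[.5946,.3158];print(np.hypot(*d),np.degrees(np.arctan2(d[1],d[0]))%360, 'want',276.2)
a=ctrl.get_image("wrist");b=ctrl.get_image("side")
cv2.imwrite("pics/f.png",np.hstack([cv2.resize(a,(400,300)),cv2.resize(b[100:340,160:480],(400,300))]))
E
```

```text
t: 20.08
tool_pos: [0.6135, 0.1421, 0.1012]
tool_rot: [-2.084, -2.346, 0.007]
contact_force: [-18.3, -5.4, 15.5]
opening: 0.0146
grip_force: 61.6
t: 20.45
tool_pos: [0.6127, 0.142, 0.1013]
tool_rot: [-2.087, -2.344, 0.006]
contact_force: [-9.7, -3.8, 10.2]
opening: 0.0146
grip_force: 60.5
0.1747052988121491 275.96174964294903 want 276.2
```

View pics/f.png

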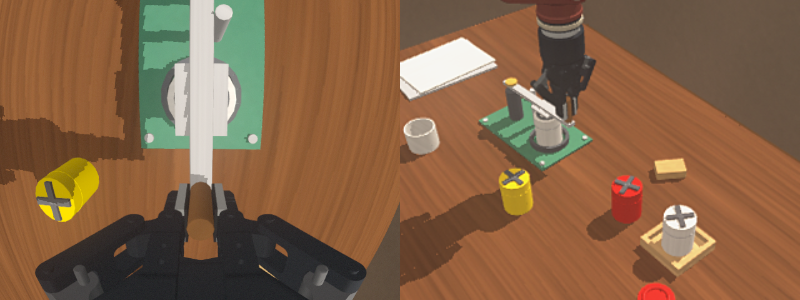

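The bar lies against the stop post, directly over the ring caddy in its nest. The push of about 10 N exceeds the 6 N spring, and the cross caddy stands in its tray. Handing in.

```bash
python3 -c "
from station import ctrl
print(ctrl.finish_job())"
```

```text
the job is handed in; nothing more can be done
None
```

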